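# Clamp a half bottle in the cellar cradle and lock the carriage

## Robot

A 6-joint arm with a two-finger parallel gripper is mounted at the origin on the work surface. World frame = base frame: x ahead of the robot, y to its left, z up, the work surface at z = 0. Lengths are in mm, angles in rad, forces in N, time in s.
With the tool pointing down it reaches from about 275 to 825 mm from the base axis. Payload 4.9 kg.
Tool frame: the origin (TCP) lies midway between the tips of the shut fingers; the grasp point (between the pads) lies 19 mm behind it; z points along the fingers, y is the line along which they close (so a half turn about z gives the same grasp; the last joint's range is limited). The gripper opens to 85 mm and grips with 20 to 120 N. Pads are 22 mm wide; open, the fingers measure 114 mm over their backs; the gripper's body (76 mm by 85 mm) begins 54 mm behind the grasp point. The pads swing forward as they close: fully open they stand 13 mm farther back than shut.
Start: joints at [-1.367, 0.326, -0.193, 1.052, 0, 1.437], TCP at [182.289, -518.931, 231.281] pointing down, gripper open.
Joint ranges: [-2.65, 2.65], [-0.97, 1.79], [-1.3, 1.35], [-1.93, 2.1], [-1.47, 1.37], [-3.14, 3.14]. Speed limits (rad/s): [2.57, 2.57, 3.14, 3.14, 3.14, 3.14].

## Interface

Orientations are given as a unit quaternion [w, x, y, z].
In Python, from workcell import r gives the robot as it stands.
- The arm moves only by the tool send_rows, never from a script. Its argument "rows" is a list of rows, each a list of 7 numbers: the shift along the tool's x, y, z in units of 0.04 m (1.0 is 0.04 m), then the turn, a rotation vector about the tool's x, y, z in units of 0.12 rad (1.0 is 0.12 rad), then the closure, from 0 (fully open) to 1 (shut). In form: [[tx, ty, tz, wx, wy, wz, grip], ...]. A call has exactly 10 rows; each row shifts and turns the commanded pose from where the row before left it, along the tool's axes as they then stand; what a row does not reach is not made up. A row lasts 1/10 s, in which the tool goes at most 50 mm and 8.59 degrees, less where a joint would pass 70% of its speed; a pose out of reach is approached as far as the arm can. A call with a number of a shift or a turn outside -1 to 1 is refused whole. A call with a gripper value outside its range is refused whole. The fingers move at their own pace and stop on an object; the grip force is fixed at half the most. Time passes only in rows, so rows that do not move let the fingers close, or fill a call up. It gives the time, the measured TCP pose, the force, the opening and the grip force at its end, in the units of the state.
- r.get_obs(): the state, without advancing time (a new reading comes with each control period).
- r.read_camera(name): name is "scene" or "top" or "wrist"; returns a dict with "img" (384x512x3 uint8, red, green, blue), "K" (3x3 intrinsics, pixels), "dist_coeffs" ([k1, k2, p1, p2, k3] as OpenCV has them; the pictures are not rectified), "T" (4x4, takes a point from camera to world coordinates); the wrist camera has in their place "T_tool_cam" (4x4, takes a point from camera to tool coordinates, whose origin is the TCP and whose axes are the flange's). Camera axes: x right, y down, z forward; pixel columns grow to the right and rows downward; lengths in mm; the calibration is good to about 2 mm. A picture is of the moment at which its call begins: read the wrist's pose just before it. There is no depth.
- r.sign_off(): hands the job in; it is judged then, once.
The state is a dict: "time_s": time; "qpos": joint angles; "joint_velocities": joint speeds; "joint_torque": joint torques, N m; "tool_pos": TCP position; "ee_rot": TCP orientation; "wrist_force": force on the tool from outside, world axes, zero at the start; "torque": the same for the moment, N m; "grip_width": finger opening in mm; "grasp_force": force on a finger pad.
Only numpy, scipy, OpenCV 4.12 (cv2) and the standard library are available. Lean on these libraries where they do the work, as an engineer would, in place of code of your own. Each camera call takes 0.05 s, during which the arm holds its last target. There are 200 camera calls.

## Task

Clamp the half bottle that lies in the cradle: turn the knob on the sliding carriage clockwise, following it as it travels, until the carriage's rubber pad has pushed the bottle home and its mouth is held firmly but gently against the neck stop (about 10 N there, never more than 22 N). Then swing the carriage's locking lever right across to its far end and let go of everything. Work only with the knob and the lever: do not handle the bottle, and leave the other things on the bench where they are.

Things in the scene. Friction and masses are not known exactly. Their poses are not given: they have to be found in the camera images.
- cradle: fixed oak clamping cradle, a board 130 x 460 x 20 mm with a V trough on it; origin: underside of the board, near its centre. Its +y axis runs along the trough, from the carriage (at its -y end) to the neck stop (at its +y end); +x points away from the robot, z up
- carriage: metal carriage, block 72 x 66 mm, top 100 mm above the table, that slides along the cradle's y. Moves +10 mm along +y per radian of clockwise knob turn (rigid gear), over 55 mm of travel. Origin: under the knob axis, at table height. Not easily pushed by hand: the knob's friction holds it against about 18 N
- feed_knob (a joint): turn of the feed knob, rad, grows clockwise seen from above (range -0.1 to 5.5, starts at 0 to 0.6); it needs about 0.18 N m to turn, plus 0.01 N m for each newton with which the pad presses, and stays where it is left
- knob_grip (a point): centre of the black bar grip of the feed knob, on its vertical axis on top of the carriage, 132 mm above the table. The bar is 50 x 14 mm, 34 mm high (115 to 147 mm above the table), on a round flange of 52 mm; its long direction lies along the cradle's x when the joint reads 0 (cradle yaw minus the joint value in world yaw)
- pad: round rubber pad, 40 mm across, on the carriage's +y side at the height of the bottle's axis, on a spring plunger of 5 N per mm; its face stands 67 mm ahead (+y) of the knob axis and it gives at most 10 mm. Origin: that of the carriage
- half_bottle: loose green glass half bottle with paper label and dark capsule, about 0.4 kg, 60 mm in diameter and 240 mm long, lying in the trough; origin: centre of its foot (75 mm above the table), +y from foot to mouth. Starts short of the neck stop, with a gap also between pad and foot; sliding it in the trough takes about 2 to 5 N
- neck_stop: neck stop at the cradle's +y end: a fixed steel foot plate carrying an upright oak board with a 34 mm cork face that stops the bottle's mouth. Origin: at table height, 164 mm along +y from the cradle's origin. The board is set by hand in a slot for the bottle, so its cork face lies anywhere from 0 to 10 mm on the -y side of this origin (not measured: find it by feel); it does not give under the clamping force
- lock_lever (a joint): swing of the locking lever, rad: starts at 0 to 0.15, locked above 1.0, end stop 1.2; turns clockwise seen from above about its vertical pivot with about 0.05 N m of friction and stays where it is left
- lever_peg (a point): upright steel peg, 14 mm in diameter, at the end of the locking lever on the robot's side of the carriage; this point is 87 mm above the table, the peg stands from 58 to 100 mm. The lever is 55 mm long and rides with the carriage; when the joint reads 0 it points from its pivot 0.6 rad to the -y side of the cradle's -x, at 1.2 as much to the +y side
- lever_pivot (a point): the lever's vertical pivot axis, at the height of lever_peg; 66 mm from the knob axis towards the cradle's -x
- cork_a: loose wine cork standing on the bench, 24 x 45 mm; origin: underside. Bystander
- cork_b: as cork_a. Bystander
- spare_bottle: half bottle standing upright, 60 x 240 mm; origin: underside. Bystander
- wax_jar: amber jar, 68 mm across, 70 mm high; origin: underside. Bystander
- brush: hand brush, 170 mm, lying on the bench. Bystander
- tasting_cup: steel tasting cup, 72 mm across, 45 mm high; origin: underside. Bystander
- capsule_box: cardboard box 70 x 100 x 50 mm; origin: underside. Bystander
There are look-alikes about, which are no part of the job. What is shaped like the half_bottle but blue or orange is not meant.

How it is judged (in metres and radians):
On the way, in this order (a step that is already met when the one before it is completed fails the run):
1. by the knob, held in the fingers, the bottle is pressed home on the neck stop with 4 to 18 N (contact force between half_bottle and neck_stop between 4 and 18 N and contact force between the fingers and feed_knob above 1 N), for 0.2 s.
2. the locking lever is swung across (contact force between half_bottle and neck_stop between 4 and 18 N and value of joint lock_lever above 1 rad), for 0.2 s.
At the end, for the whole second after the job is handed in: The half bottle rests in the trough with its mouth pressed on the neck stop by 4 to 18 N, the carriage left clamped, and the locking lever stands above 1.0 rad; everything is at rest and released (all of step 2 and linear speed of half_bottle below 0.01 m/s); the robot touches nothing.
It fails at once if the bottle is pressed on the neck stop with more than 22 N (contact force between half_bottle and neck_stop above 22 N).
It fails at once if the robot handles the bottle (more than 1.5 N) (contact force between any of the fingers, the arm and half_bottle above 1.5 N).
It fails at once if a bystander is moved more than 20 mm (distance of any of cork_a, cork_b, spare_bottle, wax_jar, brush, tasting_cup, capsule_box from where it was at the start of the episode above 0.02 m).
It also fails if it takes over 72 s, if anything falls off the work surface, if the arm or the gripper's body presses on something with over 40 N, if the wrist force passes 120 N, or if a joint passes its speed limit or range.

## Working session

There is one attempt and no reset: what is moved stays moved. The work goes in short steps, Python scripts to look and compute and a tool call to move; the robot and the scene stay as the last step left them, time stands still between calls to the robot, and variables do not carry over. Pictures are saved under pics/ and viewed, at most 10 in all, crops included, and the job is handed in when it is done.

Besides the shell and the picture viewer there is one more tool, called after "Call:" as name(argument=value, ...), one argument or row to a line, values as JSON. send_rows: Moves the arm, as the interface text tells. Its arguments: {"type":"object","properties":{"rows":{"type":"array","items":{"type":"array","items":{"type":"number","minimum":-1,"maximum":1}}}},"required":["rows"]}

```bash
mkdir -p pics
python3 - <<'E'
from workcell import r
import cv2,numpy as np
o=r.get_obs();print({k:np.round(v,3).tolist() for k,v in o.items()})
for n in("scene","top"):
    c=r.read_camera(n);cv2.imwrite(f"pics/{n}0.png",c["img"][:,:,::-1])
    np.savez(f"{n}0.npz",**c);print(n,c["K"].tolist(),c["dist_coeffs"],np.round(c["T"],3).tolist())
E
ls
```

```text
{'time_s': 0.0, 'qpos': [-1.367, 0.327, -0.194, 1.052, -0.0, 1.437], 'joint_velocities': [0.0, -0.0, 0.0, 0.002, -0.001, -0.002], 'joint_torque': [-0.001, -44.34, 26.244, 0.015, -0.0, 0.0], 'tool_pos': [182.182, -518.316, 230.496], 'ee_rot': [-0.001, 0.986, 0.168, -0.0], 'wrist_force': [0.873, -0.348, -0.101], 'torque': [-0.02, 0.011, 0.007], 'grasp_force': 0.0, 'grip_width': 85.2}
scene [[408.96347576085157, 0.0, 249.149502017314], [0.0, 408.96347576085157, 191.88518973063987], [0.0, 0.0, 1.0]] [0.03804653 0.         0.         0.         0.        ] [[-0.7, 0.418, -0.58, 1148.125], [0.714, 0.393, -0.579, 568.668], [-0.014, -0.819, -0.573, 671.804], [0.0, 0.0, 0.0, 1.0]]
top [[408.4387723348974, 0.0, 252.6458893935741], [0.0, 408.4387723348974, 195.89075730969103], [0.0, 0.0, 1.0]] [-0.14381614  0.          0.          0.          0.        ] [[-0.018, -0.98, 0.197, 352.573], [-1.0, 0.019, 0.006, -47.901], [-0.01, -0.197, -0.98, 1272.758], [0.0, 0.0, 0.0, 1.0]]
pics
scene0.npz
top0.npz
```

View pics/top0.png

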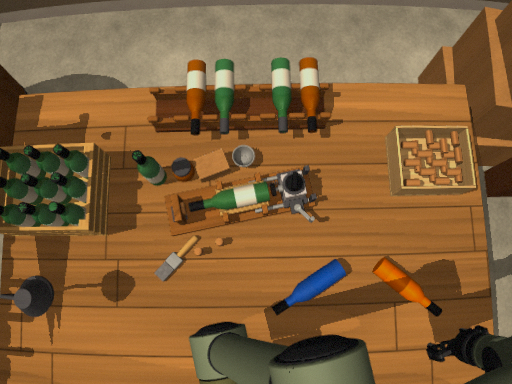

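View pics/scene0.png

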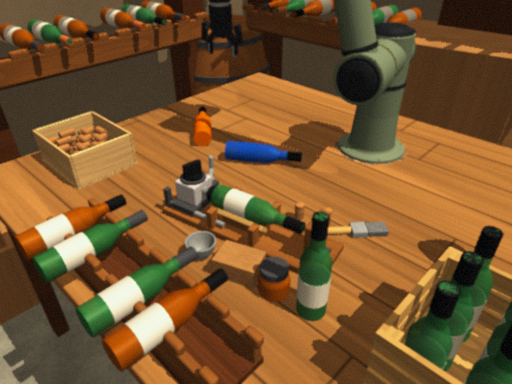

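The half bottle meant is the green one in the cradle (top about 232,197; scene about 250,205), with the carriage and its black knob at top (293,183). The rest do not fit: the blue one (310,287) and orange one (405,287) are the wrong colour, the green ones at (225,95) and (282,95) lie in a rack, and the one at (148,167) stands upright.

Run:
```python
import cv2,numpy as np
t=cv2.imread("pics/top0.png")[155:240,160:330];s=cv2.imread("pics/scene0.png")[145:245,155:315]
t=cv2.resize(t,None,fx=4.7,fy=4.7,interpolation=cv2.INTER_CUBIC)[:, :799]
s=cv2.resize(s[:,:110],None,fx=2,fy=2,interpolation=cv2.INTER_CUBIC)
c=np.zeros((600,800,3),np.uint8);c[:t.shape[0],:t.shape[1]]=t;c[400:600,:220]=s
cv2.imwrite("pics/crop.png",c)
```

```text
(no output)
```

View pics/crop.png

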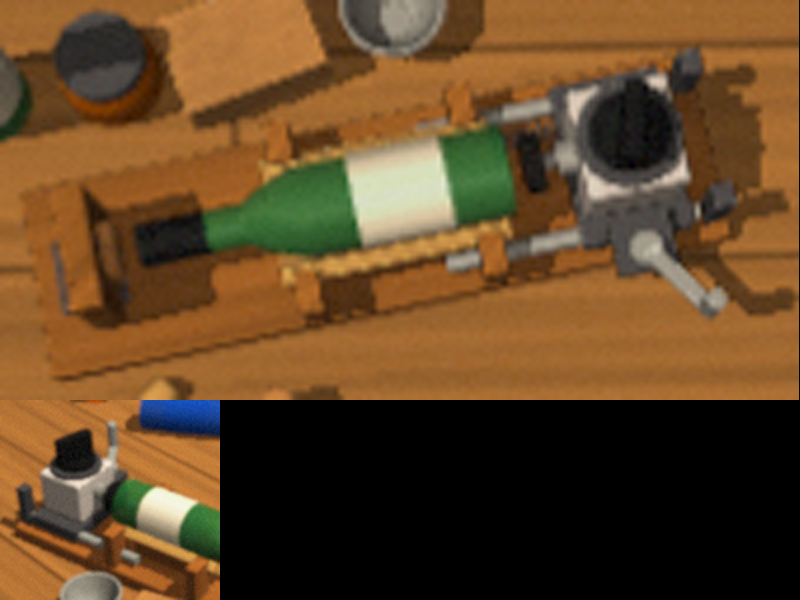

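The crop shows the knob flange at about (630,138), the bar nearly along the radial direction, the lever pivot at (648,245) and the peg top at (714,298). The neck stop is at (100,250). It is the green bottle in the cradle, with a white label and dark capsule.

```bash
cat > h.py <<'E'
import cv2,numpy as np
from scipy.spatial.transform import Rotation as R
def load(n): return dict(np.load(n))
def ray(c,uv,z,T=None):
    T=c["T"] if T is None else T
    p=cv2.undistortPoints(np.array(uv,float).reshape(-1,1,2),c["K"],c["dist_coeffs"])[:,0]
    d=np.c_[p,np.ones(len(p))]@T[:3,:3].T; o=T[:3,3]
    return o+d*((np.broadcast_to(z,len(p))-o[2])/d[:,2])[:,None]
def toolT(o):
    T=np.eye(4);q=o["ee_rot"];T[:3,:3]=R.from_quat([q[1],q[2],q[3],q[0]]).as_matrix();T[:3,3]=o["tool_pos"];return T
E
python3 - <<'E'
from h import *
c=load("top0.npz");f=lambda x,y:(160+x/4.7-.4,155+y/4.7-.4)
names=["flange","peg","pivot","capsule tip","foot mid","board c1","board c2","knobbar top end1","end2"]
uv=[f(630,138),f(714,298),f(648,245),f(140,243),f(508,170),f(57,378),f(615,262),f(633,85),f(630,150)]
for n,p in zip(names,ray(c,uv,[115,100,75,75,75,20,20,147,147])):print(n,p.round(1))
img=c["img"].astype(int);m=(img.max(2)<45);m[:160]=0;m[205:]=0;m[:,:275]=0;m[:,310:]=0
n,l,s,ce=cv2.connectedComponentsWithStats(m.astype('uint8'));print(s[1:],ce[1:])
o=dict(time=0)
E
```

```text
flange [ 618.6 -160.7  115. ]
peg [ 519.7 -210.4  100. ]
pivot [ 558.1 -173.4   75. ]
capsule tip [565.5 149.2  75. ]
foot mid [608.4 -85.9  75. ]
board c1 [486.  212.6  20. ]
board c2 [ 556.5 -156.9   20. ]
knobbar top end1 [ 644.2 -160.7  147. ]
end2 [ 603.9 -157.3  147. ]
[[303 169   5   5  14]
 [285 172  20  19 267]
 [275 190   1   6   6]
 [281 193   1   1   1]
 [309 198   1   2   2]
 [302 200   3   4   5]] [[305.21428571 171.64285714]
 [294.4494382  181.88389513]
 [275.         192.5       ]
 [281.         193.        ]
 [309.         198.5       ]
 [302.8        201.8       ]]
```

Call:
send_rows(
  rows=[
    [0,0,0,0,0,-1,0],
    [0,0,0,0,0,-1,0],
    [0,0,0,0,0,-1,0],
    [0,0,0,0,0,-1,0],
    [0,0,0,0,0,-1,0],
    [0,0,0,0,0,-1,0],
    [0,0,0,0,0,-1,0],
    [0,0,0,0,0,-1,0],
    [0,0,0,0,0,-1,0],
    [0,0,0,0,0,-1,0],
  ],
)

```text
time_s: 1.1
tool_pos: [182.2, -518.6, 230.8]
ee_rot: [-0.0, 0.717, 0.697, 0.0]
wrist_force: [-0.4, -0.1, -0.2]
grip_width: 85.6
grasp_force: 0.0
```

Call:
send_rows(
  rows=[
    [0,0,-0.1,0,0,-1,0],
    [0,0,-0.1,0,0,-1,0],
    [0,0,-0.1,0,0,-1,0],
    [0,0,-0.1,0,0,-1,0],
    [0,0,-0.1,0,0,-1,0],
    [0,0,-0.1,0,0,-1,0],
    [0,0,-0.1,0,0,-1,0],
    [0,0,0,0,0,-1,0],
    [0,0,0,0,0,-1,0],
    [0,0,0,0,0,-1,0],
  ],
)

```text
time_s: 2.1
tool_pos: [182.2, -518.6, 258.9]
ee_rot: [-0.0, 0.198, 0.98, 0.0]
wrist_force: [0.2, -0.2, 0.2]
grip_width: 85.2
grasp_force: 0.0
```

Call:
send_rows(
  rows=[
    [0,0,0,0,0,-1,0],
    [0,0,0,0,0,-1,0],
    [0,0,0,0,0,-0.8,0],
    [-0.5,0.5,0,0,0,0,0],
    [-0.8,0.8,0,0,0,0,0],
    [-0.8,0.8,0,0,0,0,0],
    [-0.8,0.8,0,0,0,0,0],
    [-0.8,0.8,0,0,0,0,0],
    [-0.8,0.8,0,0,0,0,0],
    [-0.8,0.8,0,0,0,0,0],
  ],
)

```text
time_s: 3.1
tool_pos: [409.2, -320.2, 259.0]
ee_rot: [-0.0, 0.034, 0.999, 0.0]
wrist_force: [0.9, -0.6, 0.2]
grip_width: 85.0
grasp_force: 0.0
```

Call:
send_rows(
  rows=[
    [-0.8,0.8,0,0,0,0,0],
    [-0.8,0.8,0,0,0,0,0],
    [-0.8,0.8,0,0,0,0,0],
    [-0.8,0.8,0,0,0,0,0],
    [-0.8,0.8,0,0,0,0,0],
    [-0.4,0.4,0,0,0,0,0],
    [0,0,0,0,0,0,0],
    [0,0,0,0,0,0,0],
    [0,0,0,0,0,0,0],
    [0,0,0,0,0,0,0],
  ],
)

```text
time_s: 4.1
tool_pos: [594.9, -159.1, 259.4]
ee_rot: [-0.0, 0.035, 0.999, -0.0]
wrist_force: [-0.7, -0.4, 0.2]
grip_width: 85.8
grasp_force: 0.0
```

```bash
cat >> h.py <<'E'
def snap(name):
    from workcell import r
    o=r.get_obs();c=r.read_camera("wrist");c["T"]=toolT(o)@c["T_tool_cam"]
    np.savez(name+".npz",**c);cv2.imwrite(f"pics/{name}.png",c["img"][:,:,::-1]);return o,c
def yaw(o): return R.from_matrix(toolT(o)[:3,:3]).apply([1,0,0])
E
python3 - <<'E'
from h import *
o,c=snap("w1");x=yaw(o);print(o["time_s"],o["tool_pos"],np.arctan2(x[1],x[0]),o["qpos"],o["ee_rot"]);print(c["T_tool_cam"].round(2).tolist(),c["K"].tolist())
E
```

```text
4.1 [ 594.87693332 -159.1004463   259.36026825] 3.0720411176192046 [-3.81043296e-01  4.35669078e-01  4.31327417e-02  1.17853153e+00
 -2.01047554e-04 -3.11491750e-01] [-1.61828904e-04  3.47687499e-02  9.99395370e-01 -4.84781590e-05]
[[-0.0, -0.96, -0.27, 67.75], [1.0, -0.0, 0.0, -0.96], [-0.0, -0.27, 0.96, -143.06], [0.0, 0.0, 0.0, 1.0]] [[296.3512877760779, 0.0, 254.0934834625651], [0.0, 296.3512877760779, 197.17909958847835], [0.0, 0.0, 1.0]]
```

View pics/w1.png

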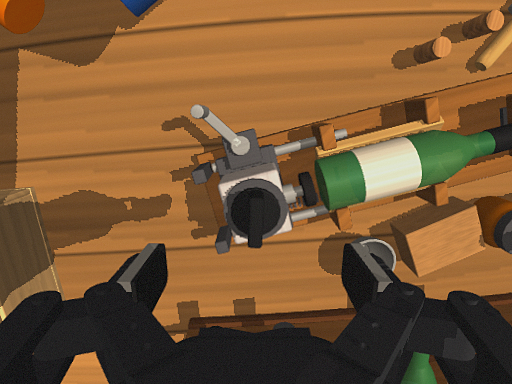

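The wrist picture shows the knob at (254,210), with the black bar nearly vertical in the image (x about 256), the pivot at (240,146) and the peg top at (198,111). I'll enlarge the knob.

Run:
```python
from h import *
c=load("w1.npz");s=c["img"][165:260,185:305,::-1].astype(float)
s=np.clip(255*(s/255)**.5,0,255).astype('uint8')
cv2.imwrite("pics/w1c.png",cv2.resize(s,None,fx=6,fy=6,interpolation=cv2.INTER_CUBIC))
```

```text
(no output)
```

View pics/w1c.png

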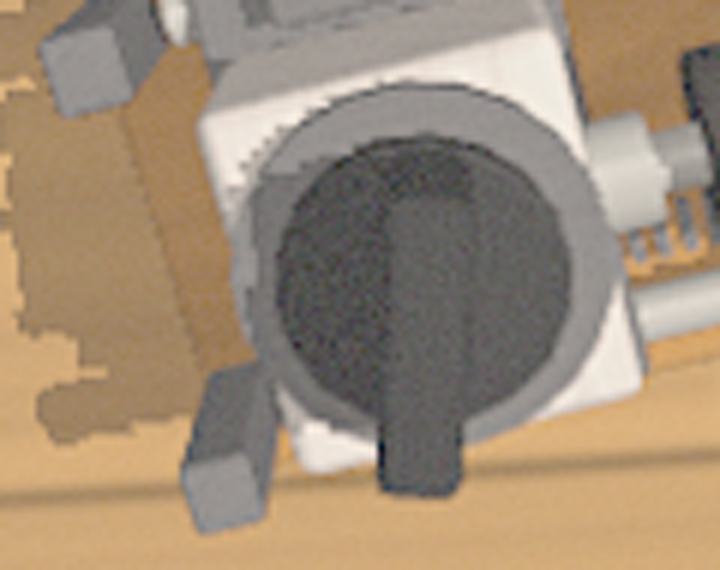

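The bar's top face runs from (433,195) to (420,493) in the crop. The flange disc is centred at (423,283).

Run:
```python
from h import *
c=load("w1.npz");f=lambda x,y:(185+x/6-.4,165+y/6-.4)
P=ray(c,[f(433,195),f(420,493),f(423,283),(240,146),(198,111),(318,180),(497,139)],[147,147,115,90,100,75,75])
print(P.round(1));b=(P[0]+P[1])/2;d=P[1]-P[0];print("centre",b,"len",np.hypot(*d[:2]),"baryaw",np.arctan2(d[1],d[0]))
```

```text
[[ 597.9 -157.7  147. ]
 [ 646.  -163.1  147. ]
 [ 622.1 -160.8  115. ]
 [ 557.  -172.    90. ]
 [ 518.8 -210.   100. ]
 [ 602.6  -87.9   75. ]
 [ 568.4  120.7   75. ]]
centre [ 621.93485638 -160.4106904   147.        ] len 48.449631666661226 baryaw -0.11012479783651254
```

Call:
send_rows(
  rows=[
    [-0.34,0,0,0,0,0.34,0],
    [-0.34,0,0,0,0,0,0],
    [0,0.01,0.5,0,0,0,0],
    [0,0,0.6,0,0,0,0],
    [0,0,0.6,0,0,0,0],
    [0,0,0.6,0,0,0,0],
    [0,0,0.6,0,0,0,0],
    [0,0,0.4,0,0,0,0],
    [0,0,0.18,0,0,0,0],
    [0,0,0,0,0,0,0],
  ],
)

```text
time_s: 5.15
tool_pos: [621.9, -160.4, 119.3]
ee_rot: [-0.001, 0.055, 0.998, 0.0]
wrist_force: [-0.1, -0.5, 0.7]
grip_width: 85.2
grasp_force: 0.0
```

Call:
send_rows(
  rows=[
    [0,0,0,0,0,0,0.3],
    [0,0,0,0,0,0,0.6],
    [0,0,0,0,0,0,0.8],
    [0,0,0,0,0,0,1],
    [0,0,0,0,0,0,1],
    [0,0,0,0,0,0,1],
    [0,0,0,0,0,0,1],
    [0,0,0,0,0,0,1],
    [0,0,0,0,0,0,1],
    [0,0,0,0,0,0,1],
  ],
)

```text
time_s: 6.15
tool_pos: [623.1, -160.0, 120.6]
ee_rot: [0.0, 0.054, 0.999, 0.0]
wrist_force: [-1.8, 0.9, 5.6]
grip_width: 13.2
grasp_force: 59.1
```

```bash
cat >> h.py <<'E'
def st():
    from workcell import r
    o=r.get_obs();x=yaw(o);y=np.arctan2(x[1],x[0])%(2*np.pi)
    print("t",round(o["time_s"],2),"p",o["tool_pos"].round(2),"yaw",round(y,4),"F",o["wrist_force"].round(2),"M",o["torque"].round(3),"q6",round(o["qpos"][5],2),"w",round(float(o["grip_width"]),1),"g",round(float(o["grasp_force"]),1))
E
python3 -c "from h import *;st()"
```

```text
t 6.15 p [ 623.06 -160.04  120.63] yaw 3.0331 F [-1.78  0.89  5.58] M [0.231 0.25  0.016] q6 -0.26 w 13.2 g 59.1
```

Call:
send_rows(
  rows=[
    [0.005,0.014,-0.02,0,0,0.5,1],
    [0.006,0.014,0,0,0,0.5,1],
    [0.006,0.013,0,0,0,0.5,1],
    [0.007,0.013,0,0,0,0.5,1],
    [0.008,0.013,0,0,0,0.5,1],
    [0.009,0.012,0,0,0,0.5,1],
    [0.0095,0.0115,0,0,0,0.5,1],
    [0.01,0.011,0,0,0,0.5,1],
    [0.011,0.0105,0,0,0,0.5,1],
    [0.0115,0.01,0,0,0,0.5,1],
  ],
)

```text
time_s: 7.15
tool_pos: [622.0, -153.9, 120.7]
ee_rot: [0.0, 0.348, 0.938, 0.0]
wrist_force: [1.1, 1.6, 0.9]
grip_width: 13.3
grasp_force: 58.8
```

```bash
python3 -c "from h import *;st()"
```

```text
t 7.15 p [ 621.97 -153.9   120.67] yaw 2.4314 F [1.11 1.59 0.89] M [ 0.252 -0.205  0.172] q6 0.35 w 13.3 g 58.8
```

Call:
send_rows(
  rows=[
    [0.006,0.0046,0,0,0,0.25,1],
    [0.006,0.0044,0,0,0,0.25,1],
    [0.0061,0.0042,0,0,0,0.25,1],
    [0.0063,0.004,0,0,0,0.25,1],
    [0.0064,0.0038,0,0,0,0.25,1],
    [0.0065,0.0036,0,0,0,0.25,1],
    [0.0066,0.0034,0,0,0,0.25,1],
    [0.0067,0.0032,0,0,0,0.25,1],
    [0.0068,0.003,0,0,0,0.25,1],
    [0.0069,0.0028,0,0,0,0.25,1],
  ],
)

```text
time_s: 8.15
tool_pos: [621.5, -150.9, 120.7]
ee_rot: [0.0, 0.483, 0.875, 0.001]
wrist_force: [1.2, 0.7, -1.5]
grip_width: 13.0
grasp_force: 58.8
```

```bash
python3 -c "from h import *;st()"
```

```text
t 8.15 p [ 621.5  -150.85  120.67] yaw 2.1327 F [ 1.16  0.68 -1.51] M [ 0.239 -0.272  0.198] q6 0.65 w 13.0 g 58.8
```

Call:
send_rows(
  rows=[
    [0.007,0.0027,0,0,0,0.25,1],
    [0.0071,0.0025,0,0,0,0.25,1],
    [0.0072,0.0022,0,0,0,0.25,1],
    [0.0072,0.002,0,0,0,0.25,1],
    [0.0073,0.0018,0,0,0,0.25,1],
    [0.0073,0.0016,0,0,0,0.25,1],
    [0.0074,0.0013,0,0,0,0.25,1],
    [0.0074,0.0011,0,0,0,0.25,1],
    [0.0075,0.0009,0,0,0,0.25,1],
    [0.0075,0.0007,0,0,0,0.25,1],
  ],
)

```text
time_s: 9.15
tool_pos: [621.0, -147.9, 120.7]
ee_rot: [0.0, 0.609, 0.793, 0.001]
wrist_force: [1.8, 1.9, 0.0]
grip_width: 12.9
grasp_force: 58.8
```

Run:
```python
from h import *;from workcell import r
st();c=r.read_camera("top");np.savez("top1.npz",**c);st()
from h import load
a=load("top0.npz")["img"];m=[]
for im in(a,c["img"]):
    # dark capsule & green masks: foot and mouth ends along axis
    i=im.astype(int);g=(i[:,:,1]>i[:,:,0]+25)&(i[:,:,1]>i[:,:,2]+10);g[:175]=0;g[218:]=0;g[:,:185]=0;g[:,275:]=0
    ys,xs=np.nonzero(g);m.append((xs.min(),xs.max(),xs.mean().round(2),ys.mean().round(2),len(xs)))
print(m)
```

```text
t 9.15 p [ 621.04 -147.9   120.68] yaw 1.8328 F [1.78 1.9  0.02] M [ 0.307 -0.379  0.21 ] q6 0.96 w 12.9 g 58.8
t 9.2 p [ 621.05 -147.88  120.69] yaw 1.832 F [2.06 1.93 0.3 ] M [ 0.332 -0.422  0.1  ] q6 0.96 w 13.0 g 58.7
[(np.int64(203), np.int64(268), np.float64(235.42), np.float64(197.25), 663), (np.int64(203), np.int64(257), np.float64(222.96), np.float64(199.58), 456)]
```

Call:
send_rows(
  rows=[
    [0.006,0.0004,0,0,0,0.2,1],
    [0.006,0.0002,0,0,0,0.2,1],
    [0.006,0.0001,0,0,0,0.2,1],
    [0.006,0,0,0,0,0.2,1],
    [0.006,-0.0002,0,0,0,0.2,1],
    [0.006,-0.0003,0,0,0,0.2,1],
    [0.006,-0.0005,0,0,0,0.2,1],
    [0.006,-0.0006,0,0,0,0.2,1],
    [0.006,-0.0008,0,0,0,0.2,1],
    [0.006,-0.0009,0,0,0,0.2,1],
  ],
)

```text
time_s: 10.2
tool_pos: [620.6, -145.6, 120.7]
ee_rot: [0.0, 0.7, 0.715, 0.001]
wrist_force: [4.2, 2.5, -2.9]
grip_width: 12.7
grasp_force: 58.5
```

Run:
```python
from h import *;from workcell import r
st();c=r.read_camera("top");np.savez("top2.npz",**c);s=r.read_camera("scene");np.savez("scene2.npz",**s)
def shift(a,b,box):
    x0,x1,y0,y1=box;t=a[y0:y1,x0:x1];w=b[y0-8:y1+8,x0-12:x1+12]
    m=cv2.matchTemplate(w,t,cv2.TM_CCOEFF_NORMED);_,v,_,l=cv2.minMaxLoc(m)
    return (l[0]-12,l[1]-8,round(v,2))
a=load("top0.npz")["img"]
for n in("top1","top2"):
    b=load(n+".npz")["img"]
    print(n,shift(cv2.resize(a,None,fx=3,fy=3,interpolation=2),cv2.resize(b,None,fx=3,fy=3,interpolation=2),(560,660,570,640)))
print(shift(*[cv2.resize(load(n+".npz")["img"],None,fx=3,fy=3,interpolation=2) for n in("scene0","scene2")],(780,915,600,710)))
im=[cv2.resize(x[150:250,160:320,::-1],None,fx=5,fy=5,interpolation=2) for x in (load("scene2.npz")["img"],)]
cv2.imwrite("pics/s2.png",im[0])
```

```text
t 10.2 p [ 620.63 -145.55  120.69] yaw 1.5918 F [ 4.2   2.45 -2.89] M [ 0.589 -1.037  0.235] q6 1.2 w 12.7 g 58.5
top1 (0, 0, 0.99)
top2 (-2, 0, 0.99)
(1, 0, 0.99)
```

View pics/s2.png

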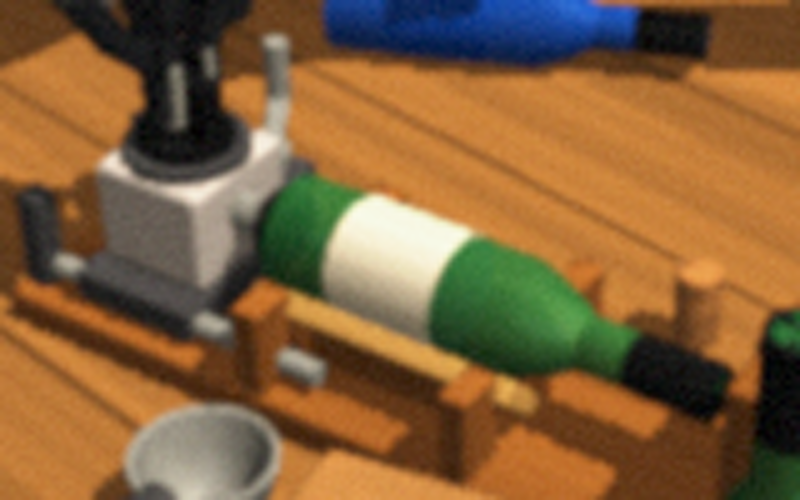

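The scene shows the bottle upright in the trough, the pad touching its foot, and the mouth short of the board. It has slid about 2 mm.

Call:
send_rows(
  rows=[
    [0.005,0.0003,0,0,0,0.17,1],
    [0.005,0.0002,0,0,0,0.17,1],
    [0.005,0.0001,0,0,0,0.17,1],
    [0.005,0,0,0,0,0.17,1],
    [0.005,-0.0001,0,0,0,0.17,1],
    [0.005,-0.0002,0,0,0,0.17,1],
    [0.0049,-0.0003,0,0,0,0.17,1],
    [0.0049,-0.0004,0,0,0,0.17,1],
    [0.0049,-0.0005,0,0,0,0.17,1],
    [0.0048,-0.0006,0,0,0,0.17,1],
  ],
)

```text
time_s: 11.3
tool_pos: [620.4, -143.5, 120.7]
ee_rot: [-0.0, 0.769, 0.64, 0.001]
wrist_force: [4.1, 3.3, -0.6]
grip_width: 12.9
grasp_force: 58.6
```

```bash
cat >> h.py <<'E'
def shift(a,b,box):
    x0,x1,y0,y1=box;t=a[y0:y1,x0:x1];w=b[y0-16:y1+16,x0-40:x1+40]
    m=cv2.matchTemplate(w,t,cv2.TM_CCOEFF_NORMED);_,v,_,l=cv2.minMaxLoc(m)
    return (l[0]-40,l[1]-16,round(v,2))
def look(n):
    from workcell import r
    st();b=r.read_camera("top")["img"];z=lambda i:cv2.resize(i,None,fx=6,fy=6,interpolation=2)
    print("px/6",shift(z(load("top0.npz")["img"]),z(b),(1120,1320,1140,1280)))
E
python3 -c "from h import *;look(1)"
```

```text
t 11.3 p [ 620.36 -143.55  120.69] yaw 1.388 F [ 4.07  3.28 -0.62] M [ 0.637 -0.819  0.203] q6 1.41 w 12.9 g 58.6
px/6 (-7, 1, 0.98)
```

Call:
send_rows(
  rows=[
    [0.0048,-0.0008,0,0,0,0.17,1],
    [0.0048,-0.0009,0,0,0,0.17,1],
    [0.0047,-0.001,0,0,0,0.17,1],
    [0.0047,-0.0011,0,0,0,0.17,1],
    [0.0046,-0.0012,0,0,0,0.17,1],
    [0.0046,-0.0013,0,0,0,0.17,1],
    [0.0045,-0.0014,0,0,0,0.17,1],
    [0.0045,-0.0015,0,0,0,0.17,1],
    [0.0044,-0.0016,0,0,0,0.17,1],
    [0.0044,-0.0017,0,0,0,0.17,1],
  ],
)

```text
time_s: 12.35
tool_pos: [620.1, -141.5, 120.7]
ee_rot: [-0.0, 0.83, 0.558, 0.0]
wrist_force: [3.4, 3.1, -1.1]
grip_width: 12.9
grasp_force: 58.6
```

```bash
python3 -c "from h import *;look(1)"
```

```text
t 12.35 p [ 620.07 -141.54  120.68] yaw 1.1839 F [ 3.39  3.05 -1.06] M [ 0.708 -0.77   0.263] q6 1.62 w 12.9 g 58.6
px/6 (-13, 2, 0.97)
```

Call:
send_rows(
  rows=[
    [0.0022,-0.001,0,0,0,0.085,1],
    [0.0021,-0.001,0,0,0,0.085,1],
    [0.0021,-0.001,0,0,0,0.085,1],
    [0.0021,-0.0011,0,0,0,0.085,1],
    [0.0021,-0.0011,0,0,0,0.085,1],
    [0.0021,-0.0011,0,0,0,0.085,1],
    [0.0021,-0.0012,0,0,0,0.085,1],
    [0.002,-0.0012,0,0,0,0.085,1],
    [0.002,-0.0012,0,0,0,0.085,1],
    [0.002,-0.0012,0,0,0,0.085,1],
  ],
)

```text
time_s: 13.4
tool_pos: [619.9, -140.6, 120.7]
ee_rot: [-0.001, 0.857, 0.515, 0.0]
wrist_force: [2.5, 3.6, -0.8]
grip_width: 13.0
grasp_force: 58.7
```

```bash
python3 -c "from h import *;look(1)"
```

```text
t 13.4 p [ 619.92 -140.62  120.67] yaw 1.0823 F [ 2.49  3.65 -0.81] M [ 0.797 -0.794  0.209] q6 1.72 w 13.0 g 58.7
px/6 (-16, 3, 0.96)
```

Call:
send_rows(
  rows=[
    [0.003,-0.0019,0,0,0,0.125,1],
    [0.0029,-0.0019,0,0,0,0.125,1],
    [0.0029,-0.002,0,0,0,0.125,1],
    [0.0028,-0.002,0,0,0,0.125,1],
    [0.0028,-0.0021,0,0,0,0.125,1],
    [0.0028,-0.0021,0,0,0,0.125,1],
    [0.0027,-0.0022,0,0,0,0.125,1],
    [0.0027,-0.0022,0,0,0,0.125,1],
    [0.0026,-0.0023,0,0,0,0.125,1],
    [0.0026,-0.0023,0,0,0,0.125,1],
  ],
)

```text
time_s: 14.45
tool_pos: [619.7, -139.2, 120.7]
ee_rot: [-0.001, 0.893, 0.449, 0.0]
wrist_force: [2.1, 3.5, -1.5]
grip_width: 13.2
grasp_force: 58.7
```

```bash
python3 -c "from h import *;look(1)"
```

```text
t 14.45 p [ 619.67 -139.18  120.65] yaw 0.9321 F [ 2.15  3.55 -1.5 ] M [ 0.794 -0.7    0.251] q6 1.87 w 13.2 g 58.7
px/6 (-19, 4, 0.96)
```

Call:
send_rows(
  rows=[
    [0.0026,-0.0023,0,0,0,0.125,1],
    [0.0025,-0.0024,0,0,0,0.125,1],
    [0.0025,-0.0024,0,0,0,0.125,1],
    [0.0024,-0.0025,0,0,0,0.125,1],
    [0.0024,-0.0025,0,0,0,0.125,1],
    [0.0023,-0.0025,0,0,0,0.125,1],
    [0.0023,-0.0026,0,0,0,0.125,1],
    [0.0022,-0.0026,0,0,0,0.125,1],
    [0.0022,-0.0027,0,0,0,0.125,1],
    [0.0021,-0.0027,0,0,0,0.125,1],
  ],
)

```text
time_s: 15.5
tool_pos: [619.5, -137.7, 120.7]
ee_rot: [-0.001, 0.925, 0.381, 0.0]
wrist_force: [2.7, 4.2, -0.9]
grip_width: 12.9
grasp_force: 58.7
```

```bash
python3 -c "from h import *;look(1)"
```

```text
t 15.5 p [ 619.45 -137.74  120.69] yaw 0.7821 F [ 2.7   4.15 -0.92] M [ 0.861 -0.563  0.254] q6 2.02 w 12.9 g 58.7
px/6 (-22, 4, 0.96)
```

Call:
send_rows(
  rows=[
    [0.0029,-0.0038,0,0,0,0.17,1],
    [0.0028,-0.0039,0,0,0,0.17,1],
    [0.0027,-0.0039,0,0,0,0.17,1],
    [0.0026,-0.004,0,0,0,0.17,1],
    [0.0025,-0.004,0,0,0,0.17,1],
    [0.0024,-0.0041,0,0,0,0.17,1],
    [0.0023,-0.0042,0,0,0,0.17,1],
    [0.0022,-0.0042,0,0,0,0.17,1],
    [0.0021,-0.0043,0,0,0,0.17,1],
    [0.002,-0.0043,0,0,0,0.17,1],
  ],
)

```text
time_s: 16.55
tool_pos: [619.2, -135.8, 120.7]
ee_rot: [-0.001, 0.959, 0.285, 0.0]
wrist_force: [2.5, 4.9, -1.7]
grip_width: 12.9
grasp_force: 58.8
```

```bash
python3 -c "from h import *;look(1)"
```

```text
t 16.55 p [ 619.16 -135.8   120.69] yaw 0.5781 F [ 2.53  4.85 -1.72] M [ 0.904 -0.589  0.286] q6 2.23 w 12.9 g 58.8
px/6 (-23, 5, 0.96)
```

Call:
send_rows(
  rows=[
    [0.0006,-0.0014,0,0,0,0.05,1],
    [0.0006,-0.0014,0,0,0,0.05,1],
    [0.0006,-0.0014,0,0,0,0.05,1],
    [0.0006,-0.0014,0,0,0,0.05,1],
    [0.0006,-0.0014,0,0,0,0.05,1],
    [0.0005,-0.0014,0,0,0,0.05,1],
    [0.0005,-0.0014,0,0,0,0.05,1],
    [0.0005,-0.0014,0,0,0,0.05,1],
    [0.0005,-0.0014,0,0,0,0.05,1],
    [0.0005,-0.0014,0,0,0,0.05,1],
  ],
)

```text
time_s: 17.6
tool_pos: [619.0, -135.3, 120.7]
ee_rot: [-0.001, 0.967, 0.256, 0.0]
wrist_force: [3.2, 3.4, -1.2]
grip_width: 13.0
grasp_force: 58.8
```

Run:
```python
from h import *
for i in range(3): look(1)
```

```text
t 17.6 p [ 619.05 -135.3   120.69] yaw 0.5187 F [ 3.16  3.37 -1.24] M [ 0.885 -0.63   0.366] q6 2.29 w 13.0 g 58.8
px/6 (-23, 5, 0.95)
t 17.65 p [ 619.07 -135.25  120.69] yaw 0.5186 F [ 2.68  3.73 -1.6 ] M [ 0.86  -0.624  0.332] q6 2.29 w 12.7 g 58.8
px/6 (-22, 4, 0.95)
t 17.7 p [ 619.04 -135.26  120.68] yaw 0.5188 F [ 1.51  3.32 -0.94] M [ 0.879 -0.599  0.336] q6 2.29 w 12.9 g 58.8
px/6 (-23, 4, 0.96)
```

Bottle home: it has stopped moving, and the knob torque is up by about 0.10 N m, so about 10 N at the stop. Release, lift, and look at the lever.

Call:
send_rows(
  rows=[
    [0,0,0,0,0,0,1],
    [0,0,0,0,0,0,0.7],
    [0,0,0,0,0,0,0.4],
    [0,0,0,0,0,0,0],
    [0,0,0,0,0,0,0],
    [0,0,0,0,0,0,0],
    [0,0,-0.5,0,0,0,0],
    [0,0,-0.8,0,0,0,0],
    [0,0,-0.8,0,0,0,0],
    [0,0,-0.6,0,0,0,0],
  ],
)

```text
time_s: 18.75
tool_pos: [619.6, -136.3, 231.1]
ee_rot: [0.001, 0.967, 0.257, 0.001]
wrist_force: [-0.2, -0.4, 0.6]
grip_width: 85.5
grasp_force: 0.0
```

Call:
send_rows(
  rows=[
    [-0.6,0,0,0,0,0.7,0],
    [-0.6,0,0,0,0,0.7,0],
    [-0.6,0,0,0,0,0.7,0],
    [-0.6,0,0,0,0,0.6,0],
    [-0.6,0,0,0,0,0,0],
    [-0.3,0,0,0,0,0,0],
    [-0.1,0,0,0,0,0,0],
    [0,0,0,0,0,0,0],
    [0,0,0,0,0,0,0],
    [0,0,0,0,0,0,0],
  ],
)

```text
time_s: 19.75
tool_pos: [492.5, -180.2, 228.8]
ee_rot: [0.0, 0.995, 0.098, 0.0]
wrist_force: [-0.4, 0.3, 0.1]
grip_width: 85.5
grasp_force: 0.0
```

Run:
```python
from h import *
look(1);o,c=snap("w2");print(c["T"].round(2).tolist())
# predicted pixels of pivot & peg (theta 0, .15)
r0,_=cv2.Rodrigues(np.linalg.inv(c["T"])[:3,:3]);t=np.linalg.inv(c["T"])[:3,3]
print(cv2.projectPoints(np.array([[554,-146.8,75],[514.9,-185.4,100],[503.8,-124.3,100.]]),r0,t,c["K"],c["dist_coeffs"])[0].round(0).tolist())
```

```text
t 19.75 p [ 492.49 -180.21  228.81] yaw 0.1957 F [-0.39  0.26  0.08] M [-0.004  0.045 -0.054] q6 2.45 w 85.5 g 0.0
px/6 (-23, 5, 0.95)
[[0.19, -0.95, -0.26, 558.63], [-0.98, -0.19, -0.05, -167.99], [-0.0, 0.27, -0.96, 371.8], [0.0, 0.0, 0.0, 1.0]]
[[[232.0, 116.0]], [[264.0, 167.0]], [[197.0, 166.0]]]
```

View pics/w2.png

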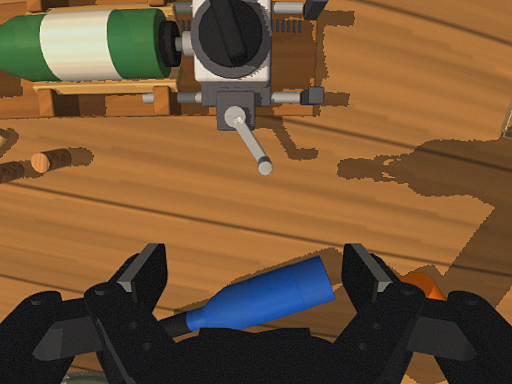

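The picture shows the peg top at (265,167) and the pivot at (235,117), both within 3 px of prediction. The lever is still near 0. The finger path down to the peg is clear.

Call:
send_rows(
  rows=[
    [0.25,0.12,0,0,0,0,0],
    [0.26,0.13,0.3,0,0,0,0],
    [0,0,0.6,0,0,0,0],
    [0,0,0.6,0,0,0,0],
    [0,0,0.6,0,0,0,0],
    [0,0,0.6,0,0,0,0],
    [0,0,0.6,0,0,0,0],
    [0,0,0.5,0,0,0,0],
    [0,0,0.17,0,0,0,0],
    [0,0,0,0,0,0,0.3],
  ],
)

```text
time_s: 20.85
tool_pos: [513.2, -185.8, 68.5]
ee_rot: [-0.001, 0.995, 0.097, -0.001]
wrist_force: [-1.1, 0.3, -0.3]
grip_width: 73.4
grasp_force: 0.0
```

Call:
send_rows(
  rows=[
    [0,0,0,0,0,0,0.5],
    [0,0,0,0,0,0,0.6],
    [0,0,0,0,0,0,0.7],
    [0,0,0,0,0,0,0.7],
    [0,0,0,0,0,0,0.7],
    [0,0,0,0,0,0,0.7],
    [0,0,0,0,0,0,0.7],
    [0,0,0,0,0,0,0.7],
    [0,0,0,0,0,0,0.7],
    [0,0,0,0,0,0,0.7],
  ],
)

```text
time_s: 21.85
tool_pos: [513.6, -186.1, 70.0]
ee_rot: [-0.0, 0.995, 0.097, -0.0]
wrist_force: [-0.2, -0.3, 0.1]
grip_width: 25.6
grasp_force: 0.0
```

Run:
```python
from h import *
look(1)
p=np.array([554-.2,-147]);
for th in np.linspace(0,1.15,11):
    a=.178+np.pi+.6-th; print(round(th,2),(p+55*np.array([np.cos(a),np.sin(a)])).round(1),end=" ")
```

```text
t 21.85 p [ 513.59 -186.15   70.03] yaw 0.195 F [-0.2  -0.28  0.13] M [ 0.007 -0.01  -0.019] q6 2.46 w 25.6 g 0.0
px/6 (-22, 4, 0.96)
0.0 [ 514.6 -185.6] 0.12 [ 510.5 -180.9] 0.23 [ 506.9 -175.7] 0.34 [ 503.9 -170.1] 0.46 [ 501.6 -164.2] 0.57 [ 499.9 -158.1] 0.69 [ 499.  -151.8] 0.8 [ 498.8 -145.5] 0.92 [ 499.4 -139.2] 1.03 [ 500.6 -133. ] 1.15 [ 502.6 -127. ]
```

Call:
send_rows(
  rows=[
    [0,-0.14,0,0,0,0,0.7],
    [-0.078,-0.135,0,0,0,0,0.7],
    [-0.063,-0.145,0,0,0,0,0.7],
    [-0.046,-0.152,0,0,0,0,0.7],
    [-0.028,-0.156,0,0,0,0,0.7],
    [-0.012,-0.158,0,0,0,0,0.7],
    [0.008,-0.159,0,0,0,0,0.7],
    [0.026,-0.155,0,0,0,0,0.7],
    [0.045,-0.152,0,0,0,0,0.7],
    [0.06,-0.146,0,0,0,0,0.7],
  ],
)

```text
time_s: 22.9
tool_pos: [498.7, -127.4, 70.1]
ee_rot: [-0.0, 0.995, 0.097, 0.0]
wrist_force: [-0.1, -1.2, 0.5]
grip_width: 25.5
grasp_force: 0.5
```

```bash
python3 -c "from h import *;look(1)"
```

```text
t 22.9 p [ 498.67 -127.4    70.09] yaw 0.1952 F [-0.14 -1.22  0.52] M [-0.196  0.101  0.017] q6 2.55 w 25.5 g 0.5
px/6 (-23, 5, 0.95)
```

Call:
send_rows(
  rows=[
    [0.015,-0.027,0,0,0,0,0.7],
    [0.015,-0.027,0,0,0,0,0.7],
    [0.015,-0.027,0,0,0,0,0.7],
    [0.015,-0.027,0,0,0,0,0.7],
    [0.015,-0.027,0,0,0,0,0.7],
    [0.015,-0.02,0,0,0,0,0.7],
    [0,0,0,0,0,0,0.7],
    [0,0,0,0,0,0,0.7],
    [0,0,0,0,0,0,0.7],
    [0,0,0,0,0,0,0.7],
  ],
)

```text
time_s: 23.95
tool_pos: [501.0, -121.2, 70.1]
ee_rot: [-0.0, 0.995, 0.097, 0.0]
wrist_force: [-0.6, 0.2, 1.3]
grip_width: 25.9
grasp_force: 0.0
```

```bash
python3 -c "from h import *;look(1)"
```

```text
t 23.95 p [ 500.99 -121.2    70.09] yaw 0.1951 F [-0.63  0.16  1.33] M [-0.025  0.005  0.02 ] q6 2.57 w 25.9 g 0.0
px/6 (-23, 5, 0.95)
```

Call:
send_rows(
  rows=[
    [0,0.07,0,0,0,0,0.7],
    [0,0.07,0,0,0,0,0.5],
    [0,0,0,0,0,0,0.2],
    [0,0,0,0,0,0,0],
    [0,0,0,0,0,0,0],
    [0,0,0,0,0,0,0],
    [0,0,-0.5,0,0,0,0],
    [0,0,-1,0,0,0,0],
    [0,0,-1,0,0,0,0],
    [0,0,-1,0,0,0,0],
  ],
)

```text
time_s: 25.0
tool_pos: [501.6, -126.6, 211.5]
ee_rot: [-0.0, 0.995, 0.097, -0.0]
wrist_force: [0.7, 0.2, 0.2]
grip_width: 85.4
grasp_force: 0.0
```

Call:
send_rows(
  rows=[
    [0,0.3,-0.4,0,0,0,0],
    [0,0.3,0,0,0,0,0],
    [0,0,0,0,0,0,0],
    [0,0,0,0,0,0,0],
    [0,0,0,0,0,0,0],
    [0,0,0,0,0,0,0],
    [0,0,0,0,0,0,0],
    [0,0,0,0,0,0,0],
    [0,0,0,0,0,0,0],
    [0,0,0,0,0,0,0],
  ],
)

```text
time_s: 26.0
tool_pos: [506.6, -150.3, 226.1]
ee_rot: [0.0, 0.995, 0.097, 0.0]
wrist_force: [0.6, 0.0, 1.0]
grip_width: 85.2
grasp_force: 0.0
```

Run:
```python
from h import *
look(1);o,c=snap("w3")
```

```text
t 26.0 p [ 506.64 -150.27  226.1 ] yaw 0.1951 F [0.59 0.05 0.99] M [-0.03  -0.01   0.038] q6 2.52 w 85.2 g 0.0
px/6 (-23, 5, 0.95)
```

View pics/w3.png

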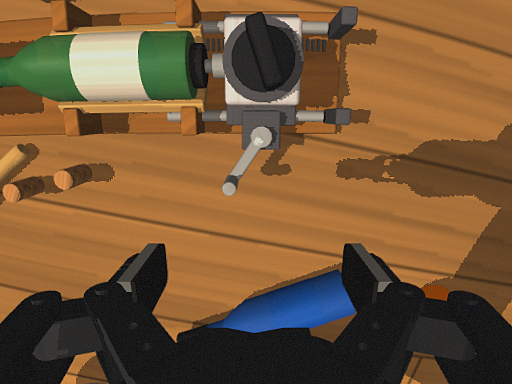

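The lever has swung across: the peg top is at (230,188) and the pivot at (261,137). I'll check its angle before handing in.

Run:
```python
from h import *
import numpy as np
for n,uv in(("w2",[(235,117),(265,167)]),("w3",[(261,137),(230,188)])):
    p=ray(load(n+".npz"),uv,[75,100]);q=ray(load(n+".npz"),uv,[95,100]);
    for k in(p,q):
        d=k[1]-k[0];a=np.arctan2(d[1],d[0])%(2*np.pi);print(n,k.round(1).tolist(),"len",np.hypot(*d[:2]).round(1),"theta",round(.178+np.pi+.6-a,3))
p=ray(load("w3.npz"),[(230,188)],100)[0];a=np.arctan2(p[1]+146.9,p[0]-553.9)%(2*np.pi);print(round(.178+np.pi+.6-a,3))
```

```text
w2 [[553.4, -149.8, 75.0], [514.9, -186.6, 100.0]] len 53.3 theta 0.015
w2 [[553.8, -151.1, 95.0], [514.9, -186.6, 100.0]] len 52.7 theta 0.036
w3 [[553.9, -148.5, 75.0], [503.9, -128.5, 100.0]] len 53.9 theta 1.158
w3 [[555.2, -147.8, 95.0], [503.9, -128.5, 100.0]] len 54.8 theta 1.138
1.131
```

Lever at about 1.14 rad, above the 1.0 lock. The bottle has not moved and the arm is clear, so I'm handing in.

```bash
python3 -c "
from workcell import r
print(r.sign_off())"
```

```text
the job is handed in; nothing more can be done
None
```

I handed the job in at about 26 s: the bottle is pressed against the neck stop with about 10 N (estimated from knob torque and pad travel, not measured directly), the lever is at about 1.14 rad, and everything is released; no verdict was returned.

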